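Load an egg in the rocker and click its selector to the green mark

TASK

Take the brown egg from the white stand and set it gently, pointed end down, in the empty cup of the egg rocker (the cup with the green collar round its foot), without dropping or pressing it. Then turn the rocker's selector clockwise, click by click, until its white pointer rests in the click at the green mark, without running past that mark. Leave the white egg and the red-lidded jar where they are.

Things in the scene. Friction and masses are not known exactly. Their poses are not given: they have to be found in the camera images.
- egg_center (a point): Centre, half-way up, of the brown hen's egg: 56 mm tall, widest (43 mm) about at this point, 58 g, round about its z axis, which points up out of its blunt end (pointed end down). It starts standing in the cup of the white stand; let go in a cup it stays upright. Fragile.
- egg_stand: Fixed white round stand with one blue egg cup, 36 mm tall, foot 62 mm across; origin at the centre of its underside. The cup's rim is 38 mm across outside, narrower than the egg, so fingers can pass beside it.
- cup_mouth (a point): Centre of the mouth, at rim height, of the empty blue cup to be filled: rim 38 mm across outside, 31 mm inside, 28 mm above the rocker's deck; a green collar 54 mm across lies round its foot. x and y as the rocker's. A seated egg has its centre 18 mm above this point. The other cup (white egg) is 74 mm off along the rocker's y, either side.
- egg_white_center (a point): Centre, half-way up, of the white egg that stands loose in the rocker's other cup; same size as the brown one. To be left alone.
- rocker: Fixed cream housing, 105 (x) by 250 (y) by 40 mm to its deck; origin at the centre of its underside, x away from its front, y to its left. The two cups stand at x = 0, y = -15 and -89 mm. On its left part (y = 31 to 125 mm) a panel slopes up from the front edge (40 mm high) to the back (78 mm), 20 degrees from level, facing front and up.
- selector_grip (a point): Point on the selector's axis, 27 mm out from the sloping panel, at which to grip the bar. z: along the axis out of the panel (20 degrees from vertical, leaning to the rocker's front); x: along the bar to the end with the white pointer line. Black bar 54 mm long (x), 13 mm wide (y), 6 to 34 mm above the panel, on a black disc 48 mm across, 6 mm high.
- selector (a joint): Selector angle, a detent click each 0.5236 rad. Grows clockwise seen facing the panel (= by minus that angle about the grip's z). Eight marks, 0 (at 0 rad, left) to 7; starts in click 0, 1 or 2; the green larger mark is 6 (3.1416 rad). Leaving a click takes up to 0.18 N m, falling to none half-way, then it springs on into the next; let go, it snaps to the nearest click.
- stain_jar: Jar with a red lid, 62 mm across and 60 mm tall, between the stand and the rocker; origin at its underside. Bystander.
- blue_bottle: Fixed bottle with a blue body and a white cap, 44 mm across and 93 mm tall, left of the stand; origin at its underside. Bystander.

How it is judged:
On the way, in this order (a step that is already met when the one before it is completed fails the run):
1. the brown egg stands in the empty cup of the rocker, let go (horizontal distance between egg_center and cup_mouth below 0.008 m and z of egg_center in the frame of cup_mouth below 0.023 m and angle between egg_center's own z axis and vertical below 0.3 rad and contact force between the fingers and egg below 0.05 N), for 0.2 s.
2. the selector rests in the click at the green mark (value of joint selector between 3.04 and 3.24 rad), for 0.2 s.
At the end, for the whole second after the job is handed in: The brown egg stands at rest in the cup with the green collar: within 8 mm of the cup's axis, its centre 12 to 23 mm above the rim, blunt end up within 0.3 rad; and the selector rests in the click at the green mark (3.14 rad, within 0.1 rad) (all of step 2 and horizontal distance between egg_center and cup_mouth below 0.008 m and z of egg_center in the frame of cup_mouth between 0.012 and 0.023 m and angle between egg_center's own z axis and vertical below 0.3 rad and linear speed of egg below 0.02 m/s); the robot touches nothing.
It fails at once if the brown egg is dropped (moves faster than 0.4 m/s with no finger on it) (linear speed of egg above 0.4 m/s and contact force between the fingers and egg below 0.05 N).
It fails at once if the brown egg is pressed on the rocker with more than 20 N (contact force between egg and rocker above 20 N).
It fails at once if the selector runs past the green mark towards the next click (beyond 3.44 rad) (value of joint selector above 3.44 rad).
It fails at once if the white egg is moved by more than 10 mm (distance of egg_white_center from where it was at the start of the episode above 0.01 m).
It fails at once if the jar with the red lid is moved by more than 20 mm (distance of stain_jar from where it was at the start of the episode above 0.02 m).
It also fails if it takes over 72 s, if anything falls off the work surface, if the arm or the gripper's body presses on something with over 40 N, if the wrist force passes 120 N, or if a joint passes its speed limit or range.

ROBOT

A 6-joint arm with a two-finger parallel gripper is mounted at the origin on a cart in front of the work surface, level with it; the furniture and walls round the work are solid. World frame = base frame: x ahead of the robot, y to its left, z up, the work surface at z = 0. Lengths are in m, angles in rad, forces in N, time in s.
With the tool pointing down it reaches from about 0.3 to 0.775 m from the base axis. Payload 14.6 kg.
Tool frame: the origin (TCP) lies at the very end of the fingers, on their centre line; the grasp point (between the pads) lies 19 mm behind it (ctrl.hold_point_z is the distance from the TCP to the grasp point, in m); x points along the fingers, y is the direction in which the jaws open and shut, and the axes are right-handed (so a half turn about x gives the same grasp; the last joint's range is limited). The gripper opens to 94 mm and grips with 3 to 60 N. Pads are 16 mm wide; open, the fingers measure 119 mm over their backs; the gripper's body (75 mm by 177 mm) begins 78 mm behind the grasp point.
Start: joints at [1.165, 0.3, 1.521, -0, 1.321, -0.067], TCP at [0.183, 0.519, 0.205] pointing down, gripper open.
Joint ranges: [-3.03, 3.03], [-0.79, 2.21], [0.23, 2.52], [-1.04, 4.18], [0, 3.07], [-2.55, 2.55]. Speed limits (rad/s): [2.22, 2.22, 2.57, 3.14, 3.14, 3.14].

INTERFACE

Orientations are given as [roll, pitch, yaw] about the fixed x, y, z axes, in that order (R = Rz(yaw) Ry(pitch) Rx(roll)).
In Python, from station import get_obs, camera, ticket, ctrl gives the robot as it stands.
- The arm moves only by the tool step_arm, never from a script. Its argument "motion" is a list that holds one entry, the list of rows, each a list of 6 numbers: the shift along the tool's x, y, z in m, then the turn, a rotation vector about the tool's x, y, z in degrees. A call has 1 to 12 rows; each row shifts and turns the commanded pose from where the row before left it, along the tool's axes as they then stand; what a row does not reach is not made up. A row lasts 1/8 s, in which the tool goes at most 62.5 mm and 10.7 degrees, less where a joint would pass 70% of its speed; a pose out of reach is approached as far as the arm can. A call is refused whole if a number of a shift passes 0.0625 or a number of a turn 10.7, either way. A call with a gripper value outside its range is refused whole. "fingers" is the finger opening in m, from 0 to 0.094, set as the call begins (left out, the last holds). The fingers move at their own pace and stop on an object; "squeeze" is the grip in N (left out, the last holds). Time passes only in rows, so rows that do not move let the fingers close. It gives the time, the measured TCP pose, the force and the opening at its end, in the units of the state.
- get_obs(): the state, without advancing time (a new reading comes with each control period).
- camera(name): name is "scene" or "top" or "wrist"; returns a dict with "pixels" (480x640x3 uint8, red, green, blue), "fx", "fy", "cx", "cy" (pixels), "extrinsics" (4x4, takes a point from world to camera coordinates); the wrist camera has in their place "T_tool_cam" (4x4, takes a point from camera to tool coordinates, whose origin is the TCP and whose axes are the tool frame's). Camera axes: x right, y up, looking along -z (the intrinsics and any distortion apply to the point x, -y, -z); pixel columns grow to the right and rows downward; lengths in m; the calibration is good to about 2 mm. A picture is of the moment at which its call begins: read the wrist's pose just before it. There is no depth.
- ticket.hand_in(): hands the job in, once; it reports no verdict.
The state is a dict: "time_s": time; "qpos": joint angles; "joint_vel": joint speeds; "tau": joint torques, N m; "ee_pos": TCP position; "eef_rot": TCP orientation; "force": force on the tool from outside, world axes, zero at the start; "moment": the same for the moment, N m; "grip_width": finger opening in m.
Only numpy, scipy, OpenCV 4.12 (cv2) and the standard library are available. Lean on these libraries where they do the work, as an engineer would, in place of code of your own. Each camera call takes 0.05 s, during which the arm holds its last target.

## Working session

There is one attempt and no reset: what is moved stays moved. The work goes in short steps, Python scripts to look and compute and a tool call to move; the robot and the scene stay as the last step left them, time stands still between calls to the robot, and variables do not carry over. Pictures are saved under pics/ and viewed, and the job is handed in when it is done.

Besides the shell and the picture viewer there is one more tool, called after "Call:" by a JSON object that holds its "op" and its "data", one argument or row to a line. step_arm: Moves the arm, as the interface text tells. Its arguments: {"type":"object","properties":{"motion":{"type":"array","items":{"type":"array","items":{"type":"array","items":{"type":"number"}}}},"fingers":{"type":"number"},"squeeze":{"type":"number"}},"required":["motion"]}

```bash
ls; mkdir -p pics
cat > h.py <<'E'
import numpy as np, cv2
from scipy.spatial.transform import Rotation as R
from station import get_obs, camera, ticket, ctrl
def save(name,c): cv2.imwrite('pics/'+name,c['pixels'][:,:,::-1])
def Twt(o):
    T=np.eye(4); T[:3,:3]=R.from_euler('xyz',o['eef_rot']).as_matrix(); T[:3,3]=o['ee_pos']; return T
def ext(c,o=None):
    return c['extrinsics'] if 'extrinsics' in c else np.linalg.inv(Twt(o)@c['T_tool_cam'])
def ray(c,u,v,o=None):
    E=np.linalg.inv(ext(c,o)); d=np.array([(u-c['cx'])/c['fx'],-(v-c['cy'])/c['fy'],-1.])
    return E[:3,3],E[:3,:3]@d
def plane(c,u,v,z,o=None):
    p,d=ray(c,u,v,o); return p+d*(z-p[2])/d[2]
def proj(c,P,o=None):
    q=ext(c,o)@np.append(P,1); return c['fx']*q[0]/-q[2]+c['cx'], c['cy']-c['fy']*q[1]/-q[2]
E
python3 - <<'E'
from h import *
o=get_obs(); print(o, ctrl.hold_point_z)
for n in ['scene','top','wrist']:
    c=camera(n); save(n+'0.png',c); print({k:v for k,v in c.items() if k!='pixels'})
E
```

```text
pics
{'time_s': 0.0, 'qpos': array([ 1.16537643e+00,  3.00482916e-01,  1.52160538e+00, -2.90692551e-05,
        1.32070195e+00, -6.65540845e-02]), 'joint_vel': array([ 0.0007632 , -0.00062196,  0.00070181,  0.00088255, -0.00109606,
        0.00012908]), 'tau': array([-3.48988069e-03, -5.31794751e+01, -3.52736771e+01,  7.06623774e-02,
        2.43997585e-02, -8.42062036e-05]), 'ee_pos': array([0.18270729, 0.51847473, 0.20486957]), 'eef_rot': array([-1.613844 ,  1.5695984, -1.9527026]), 'force': array([-0.15837249,  0.07732986,  0.16056097]), 'moment': array([ 0.04990882, -0.00295548, -0.01593673]), 'grip_width': 0.09388753700250556} 0.0188
{'fx': 485.38567230652774, 'fy': 485.38567230652774, 'cx': 319.3522043826112, 'cy': 237.0098084555722, 'extrinsics': array([[ 0.80044653, -0.59901315, -0.02164723, -0.33475259],
       [ 0.42200103,  0.53752675,  0.73005487, -0.28621943],
       [-0.42567651, -0.59350504,  0.68304559, -1.09708645],
       [ 0.        ,  0.        ,  0.        ,  1.        ]])}
{'fx': 442.5819699660448, 'fy': 442.5819699660448, 'cx': 316.19104816071757, 'cy': 239.50066263350138, 'extrinsics': array([[-0.02518261, -0.99962131, -0.01109342,  0.08508663],
       [ 0.99192628, -0.02636536,  0.12404484, -0.46285573],
       [-0.12429035, -0.00788008,  0.9922146 , -1.00200084],
       [ 0.        ,  0.        ,  0.        ,  1.        ]])}
{'fx': 398.79903703541135, 'fy': 398.79903703541135, 'cx': 319.031174114831, 'cy': 238.73658804044246, 'T_tool_cam': array([[ 3.53312088e-05,  2.66665465e-01, -9.63789152e-01,
        -1.78604956e-01],
       [ 9.99999887e-01,  4.46501307e-04,  1.60198611e-04,
        -8.01146511e-04],
       [ 4.73052553e-04, -9.63789049e-01, -2.66665419e-01,
        -7.84365259e-02],
       [ 0.00000000e+00,  0.00000000e+00,  0.00000000e+00,
         1.00000000e+00]])}
```

View pics/scene0.png

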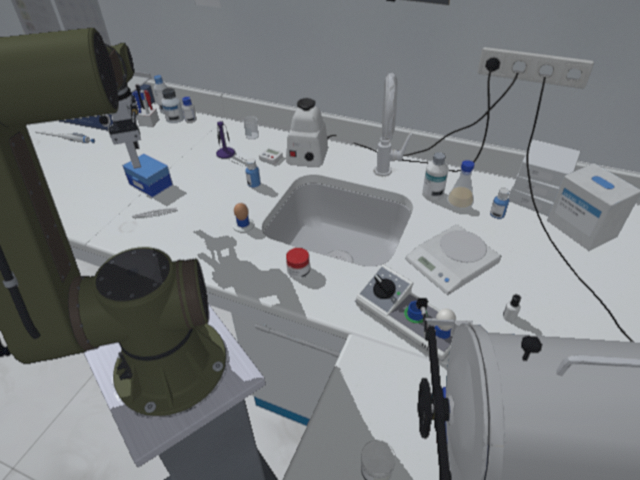

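View pics/top0.png

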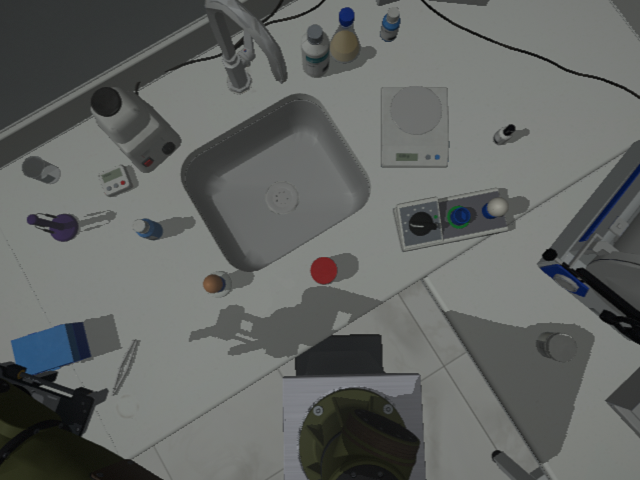

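View pics/wrist0.png

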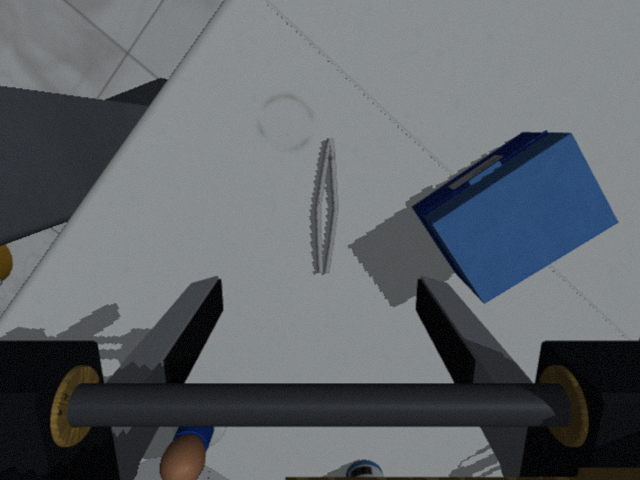

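The scene view shows the brown egg at about (241,211), the red lid at (298,258), the selector at (385,289) and the green-collared cup at (416,312). In the top view they are at (214,284), (323,270), (421,223) and (459,215), with the white egg at (496,207). Next I'll measure them.

```bash
cat > m.py <<'E'
from h import *
def blob(img,lo,hi,roi):
    h=cv2.cvtColor(img,cv2.COLOR_RGB2HSV); m=cv2.inRange(h,np.array(lo),np.array(hi))
    z=np.zeros_like(m); x0,y0,x1,y1=roi; z[y0:y1,x0:x1]=m[y0:y1,x0:x1]
    n,l,s,cc=cv2.connectedComponentsWithStats(z)
    i=1+np.argmax(s[1:,4]); return l==i,s[i],cc[i]
def tri(rays):
    A=np.zeros((3,3));b=np.zeros(3)
    for p,d in rays:
        d=d/np.linalg.norm(d);M=np.eye(3)-np.outer(d,d);A+=M;b+=M@p
    P=np.linalg.solve(A,b); return P,[np.linalg.norm(np.cross(P-p,d/np.linalg.norm(d))) for p,d in rays]
E
python3 - <<'E'
from m import *
t=camera('top'); s=camera('scene')
for c,roi,n in ((t,(200,270,232,300),'top'),(s,(225,195,260,240),'scene')):
    m,st,cc=blob(c['pixels'],(3,90,60),(18,255,255),roi); print('egg',n,st,cc)
    if n=='top': a=cc
    else: b=cc
print(tri([ray(t,*a),ray(s,*b)]))
print('egg at z .046 top', plane(t,*a,.046), 'scene',plane(s,*b,.046))
for c,roi,n in ((t,(300,250,350,290),'top'),(s,(280,245,315,280),'scene')):
    m,st,cc=blob(c['pixels'],(0,120,60),(8,255,255),roi); print('lid',n,st,cc,plane(c,*cc,.055))
for c,n,r in ((t,'top',(380,170,530,270)),(s,'scene',(340,250,470,370))):
    x0,y0,x1,y1=r
    k=cv2.resize(c['pixels'][y0:y1,x0:x1],None,fx=5,fy=5,interpolation=cv2.INTER_CUBIC); cv2.imwrite(f'pics/rk_{n}.png',k[:,:,::-1])
    m,st,cc=blob(c['pixels'],(105,120,40),(130,255,255),(440,195,480,235) if n=='top' else (400,290,428,325)); print('blue',n,st,cc)
    m,st,cc=blob(c['pixels'],(45,120,30),(90,255,255),(440,195,480,235) if n=='top' else (400,290,428,335)); print('green',n,st,cc,plane(c,*cc,.04))
E
```

```text
egg top [203 275  18  18 227] [211.45374449 283.52863436]
egg scene [235 204  12  15 143] [240.51048951 210.99300699]
(array([0.3681832 , 0.31149235, 0.05286068]), [np.float64(4.8001257346663785e-05), np.float64(4.8001257346802915e-05)])
egg at z .046 top [0.36844151 0.31316067 0.046     ] scene [0.37155282 0.31922883 0.046     ]
lid top [311 257  26  27 531] [323.32015066 270.08286252] [0.3918772  0.05857702 0.055     ]
lid scene [290 264   2   2   3] [290.66666667 264.33333333] [0.36131868 0.04429326 0.055     ]
blue top [451 207  20  18 271] [460.22509225 215.78597786]
green top [447 206  22  23 122] [454.69672131 218.47540984] [ 0.50401548 -0.24829057  0.04      ]
blue scene [408 301  15  19 186] [414.08602151 311.2688172 ]
green scene [405 308  17  15  56] [410.64285714 317.23214286] [ 0.49297387 -0.25566701  0.04      ]
```

View pics/rk_top.png

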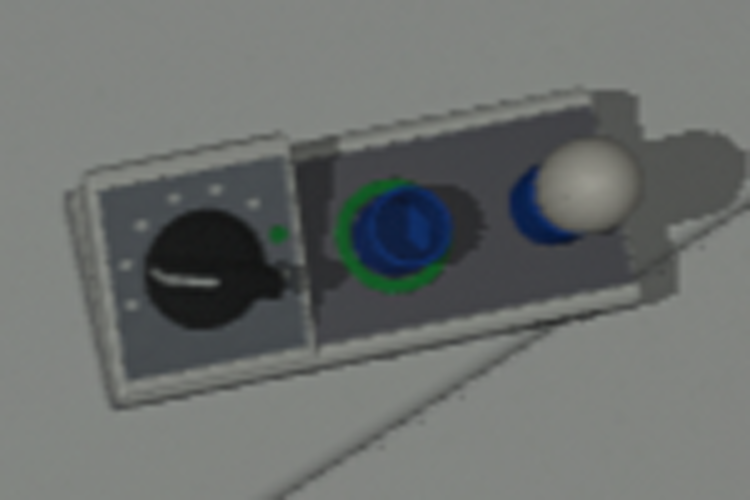

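View pics/rk_scene.png

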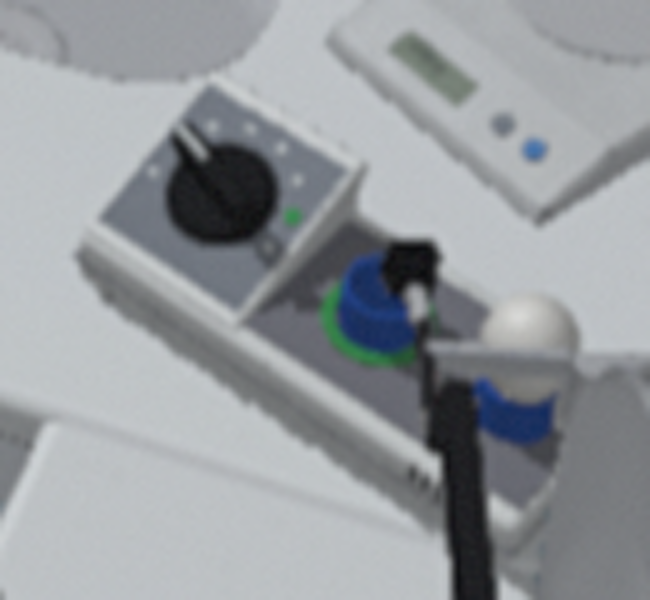

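Run:
```python
from m import *
t=camera('top'); s=camera('scene')
T=lambda x,y:(380+x/5,170+y/5); S=lambda x,y:(340+x/5,250+y/5)
m,st,cc=blob(t['pixels'],(0,0,150),(180,60,255),(484,195,512,220)); print('white',st,cc)
pw,e=tri([ray(t,*cc),ray(s,*S(530,350))]);print('white egg',pw,e)
# cup mouth ring approx: top mouth center px (418,225), 
m=plane(t,*T(417,225),.068); print('mouth',m, plane(s,*S(381,272),.068))
g=[plane(t,*T(396,236),.04),plane(s,*S(385,325),.04)]; print('collar',g)
wb=plane(t,*cc,.086); print(wb)
print('lid handle',tri([ray(t,548,258),ray(s,420,303)]))
# housing corners on deck z=.04 right part
for p in [(590,95),(638,292),(318,352),(125,402)]: print(p,plane(t,*T(*p),.04))
d=m-wb; print('yaw',np.degrees(np.arctan2(d[1],d[0]))-90, np.linalg.norm(d[:2]))
print('spout',plane(t,280,75,.25),plane(t,280,75,.35))
```

```text
white [497 205   3   3   6] [497.66666667 206.16666667]
white egg [ 0.52101929 -0.33045437  0.08512902] [np.float64(0.0006400369732376533), np.float64(0.0006400369732377778)]
mouth [ 0.50677464 -0.25963569  0.068     ] [ 0.5115442  -0.25067104  0.068     ]
collar [array([ 0.50671959, -0.25885341,  0.04      ]), array([ 0.5092223 , -0.26006184,  0.04      ])]
[ 0.52140972 -0.33049825  0.086     ]
lid handle (array([ 0.39361814, -0.34597829,  0.25358202]), [np.float64(0.00171193351849455), np.float64(0.0017119335184945408)])
(590, 95) [ 0.57077216 -0.35317307  0.04      ]
(638, 292) [ 0.47759661 -0.36812471  0.04      ]
(318, 352) [ 0.4536999  -0.21962799  0.04      ]
(125, 402) [ 0.43296345 -0.13000069  0.04      ]
yaw 11.669101396478794 0.07235805828683795
spout [0.75704829 0.13273108 0.25      ] [0.70467507 0.1242861  0.35      ]
```

```bash
cat >> m.py <<'E'
def down(yaw,tool_z=None):
    # tool x down, y along (cos yaw, sin yaw,0)
    x=np.array([0,0,-1.]); y=np.array([np.cos(yaw),np.sin(yaw),0]); return np.column_stack([x,y,np.cross(x,y)])
def plan(pos,Rt=None,o=None):
    o=o or get_obs(); T=Twt(o); d=T[:3,:3].T@(np.array(pos)-T[:3,3])
    rv=np.degrees((R.from_matrix(T[:3,:3].T@Rt)).as_rotvec()) if Rt is not None else np.zeros(3)
    print('t',o['time_s'],'shift tool',d.round(4),'dist',np.linalg.norm(d).round(3),'turn',rv.round(2), 'norm',np.linalg.norm(rv).round(1))
    if Rt is not None: 
        d2=Rt.T@(np.array(pos)-T[:3,3]); print('shift if turned first',d2.round(4))
E
python3 - <<'E'
from m import *
o=get_obs(); print(Twt(o).round(4)); 
for yaw in (-10,170): 
  print(yaw);plan([.368,.312,.205],down(np.radians(yaw)),o)
E
```

```text
[[-0.000e+00  3.323e-01  9.432e-01  1.828e-01]
 [-2.000e-04  9.432e-01 -3.323e-01  5.187e-01]
 [-1.000e+00 -2.000e-04  0.000e+00  2.053e-01]
 [ 0.000e+00  0.000e+00  0.000e+00  1.000e+00]]
-10
t 0.35 shift tool [ 0.0004 -0.1334  0.2434] dist 0.278 turn [8.059e+01 1.000e-02 1.000e-02] norm 80.6
shift if turned first [0.0003 0.2183 0.1714]
170
t 0.35 shift tool [ 0.0004 -0.1334  0.2434] dist 0.278 turn [-9.941e+01 -1.000e-02  1.000e-02] norm 99.4
shift if turned first [ 0.0003 -0.2183 -0.1714]
```

Call:
{"op": "step_arm", "data": {
  "motion": [
    [[0, -0.0222, 0.0406, 0, 0, 0], [0, -0.0222, 0.0406, 0, 0, 0], [0, -0.0222, 0.0406, 0, 0, 0], [0, -0.0222, 0.0406, 0, 0, 0], [0, -0.0222, 0.0406, 0, 0, 0], [0, -0.0222, 0.0406, 0, 0, 0], [0, 0, 0, 0, 0, 0]]
  ]
}}

```text
time_s: 1.23
ee_pos: [0.3697, 0.3104, 0.2054]
eef_rot: [-0.588, 1.571, -0.93]
force: [-0.9, -0.8, -0.4]
grip_width: 0.0938
```

Call:
{"op": "step_arm", "data": {
  "motion": [
    [[0, 0, 0, 10, 0, 0], [0, 0, 0, 10, 0, 0], [0, 0, 0, 10, 0, 0], [0, 0, 0, 10, 0, 0], [0, 0, 0, 10, 0, 0], [0, 0, 0, 10, 0, 0], [0, 0, 0, 10, 0, 0], [0, 0, 0, 10, 0, 0], [0, 0, 0, 0, 0, 0]]
  ]
}}

```text
time_s: 2.35
ee_pos: [0.3678, 0.3127, 0.2054]
eef_rot: [-1.699, 1.571, 2.851]
force: [-0.3, -0.0, -0.3]
grip_width: 0.0941
```

Run:
```python
from m import *
o=get_obs(); c=camera('wrist'); save('w1.png',c); plan([.368,.312,.205],down(np.radians(-10)),o); print(o['qpos'].round(3),o['force'])
print(proj(c,[.368,.3115,.054],o))
```

```text
t 2.35 shift tool [0.0004 0.0003 0.0006] dist 0.001 turn [ 0.69 -0.    0.01] norm 0.7
shift if turned first [0.0004 0.0003 0.0006]
[0.629 0.15  1.705 0.    1.287 0.791] [-0.29183485 -0.03053104 -0.34080493]
(np.float64(320.65772311832023), np.float64(223.76459879289115))
```

View pics/w1.png

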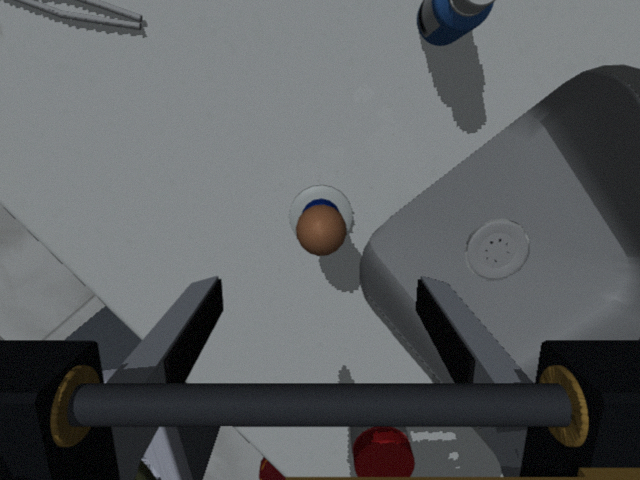

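The wrist view shows the egg at (321,230) on the white foot, centred near (321,214). I'll fit both.

Run:
```python
from m import *
o=get_obs(); c=camera('wrist')
m,st,cc=blob(c['pixels'],(3,80,30),(20,255,255),(285,190,360,270)); print(st,cc)
u,v=cc; u=st[0]+(st[2]-1)/2; v2=st[1]+(st[3]-1)/2
for vv in (v,v2): print(plane(c,u,vv,.056,o))
m,st,cc=blob(c['pixels'],(0,0,165),(180,40,255),(280,175,365,250)); print('foot',st,cc,plane(c,cc[0],cc[1],.003,o))
t=camera('top');save('t1.png',t)
plan([.368,.312,.205],None)
```

```text
[ 296  205   50   50 1925] [320.68987013 229.55532468]
[0.36722909 0.30693078 0.056     ]
[0.36723676 0.30697852 0.056     ]Traceback (most recent call last):
  File "<stdin>", line 6, in <module>
  File "m.py", line 6, in blob
    i=1+np.argmax(s[1:,4]); return l==i,s[i],cc[i]
        ~~~~~~~~~^^^^^^^^^
    return _wrapfunc(a, 'argmax', axis=axis, out=out, **kwds)
    return bound(*args, **kwds)
ValueError: attempt to get argmax of an empty sequence
```

Run:
```python
from m import *
o=get_obs(); c=camera('wrist');t=camera('top');s=camera('scene')
print('foot by eye',plane(c,321.5,213,.003,o), proj(c,[.367,.307,0.003],o),proj(c,[.368,.3115,0.003],o))
k=cv2.resize(c['pixels'][170:270,270:370],None,fx=6,fy=6,interpolation=cv2.INTER_CUBIC)
def cr(cc,x0,y0): return cv2.resize(cc['pixels'][y0:y0+50,x0:x0+50],None,fx=6,fy=6,interpolation=cv2.INTER_NEAREST)
k2=np.vstack([cr(t,190,260),cr(s,215,190)])
cv2.imwrite('pics/egg.png',np.hstack([cv2.resize(k,(450,450)),cv2.resize(k2,(225,450))])[:,:,::-1])
for P in ([.367,.307,.056],[.368,.3115,.054]): print(proj(t,P),proj(s,P))
```

```text
foot by eye [0.36902199 0.30990439 0.003     ] (np.float64(319.92346024090995), np.float64(216.20726152939983)) (np.float64(320.20388386486155), np.float64(211.57577543438612))
(np.float64(213.0922721965676), np.float64(283.99000874769115)) (np.float64(240.8096878018447), np.float64(211.10939785352977))
(np.float64(211.3151278905612), np.float64(283.6166527533236)) (np.float64(240.41849424516033), np.float64(210.71372879287532))
```

View pics/egg.png

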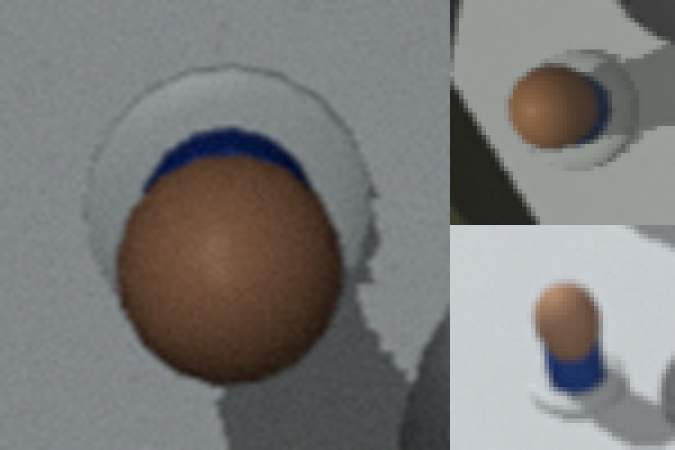

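Run:
```python
from m import *
plan([.3675,.309,.035],down(np.radians(-10)))
```

```text
t 2.6 shift tool [ 1.704e-01 -1.000e-04  3.300e-03] dist 0.17 turn [0.73 0.   0.  ] norm 0.7
shift if turned first [ 1.704e-01 -1.000e-04  3.300e-03]
```

Call:
{"op": "step_arm", "data": {
  "motion": [
    [[0, 0, 0.0033, 0.7, 0, 0], [0.03, 0, 0, 0, 0, 0], [0.03, 0, 0, 0, 0, 0], [0.02, 0, 0, 0, 0, 0], [0, 0, 0, 0, 0, 0]]
  ]
}}

```text
time_s: 3.22
ee_pos: [0.3672, 0.3083, 0.1245]
eef_rot: [-0.754, 1.568, -2.501]
force: [-0.7, 0.6, -0.1]
grip_width: 0.094
```

Run:
```python
from m import *
o=get_obs(); c=camera('wrist'); save('w2.png',c); plan([.3675,.309,.035],down(np.radians(-10)),o)
m,st,cc=blob(c['pixels'],(3,80,30),(20,255,255),(250,200,400,380)); print(st,cc)
print(plane(c,st[0]+(st[2]-1)/2,st[1]+(st[3]-1)/2,.056,o))
print(proj(c,[.3675,.309,.054],o))
```

```text
t 3.225 shift tool [ 0.0895  0.0003 -0.0009] dist 0.09 turn [-0.11  0.1   0.1 ] norm 0.2
shift if turned first [ 0.0895  0.0002 -0.0007]
[ 289  221   65   66 3360] [321.3139881  253.57440476]
[0.36703902 0.30678794 0.056     ]
(np.float64(321.09029308701554), np.float64(249.27086603397044))
```

View pics/w2.png

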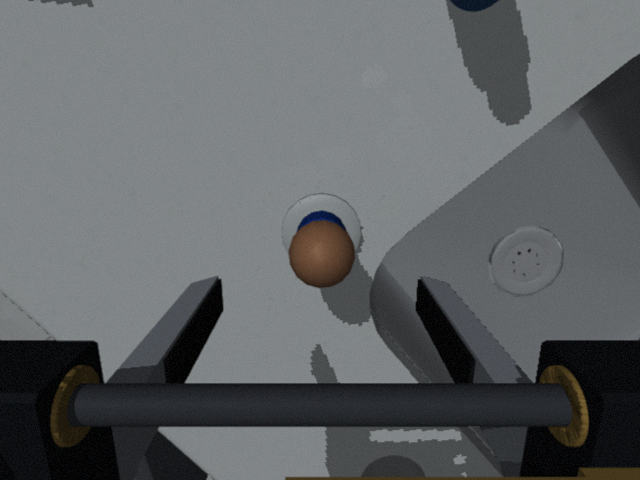

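The egg is centred between the fingers at (321,254). I'll use y = 0.308 and go down.

Call:
{"op": "step_arm", "data": {
  "motion": [
    [[0.03, 0, 0.0004, 0, 0, 0], [0.03, 0, 0, 0, 0, 0], [0.02, 0, 0, 0, 0, 0], [0.0095, 0, 0, 0, 0, 0], [0, 0, 0, 0, 0, 0], [0, 0, 0, 0, 0, 0]]
  ]
}}

```text
time_s: 4.03
ee_pos: [0.3682, 0.3088, 0.037]
eef_rot: [2.357, 1.569, 0.609]
force: [0.2, 0.8, 0.7]
grip_width: 0.0939
```

Call:
{"op": "step_arm", "data": {
  "motion": [
    [[0, 0, 0, 0, 0, 0], [0, 0, 0, 0, 0, 0], [0, 0, 0, 0, 0, 0], [0, 0, 0, 0, 0, 0]]
  ],
  "fingers": 0.05,
  "squeeze": 5
}}

```text
time_s: 4.53
ee_pos: [0.3677, 0.3085, 0.036]
eef_rot: [2.432, 1.571, 0.685]
force: [-0.3, -0.6, 0.5]
grip_width: 0.0573
```

Run:
```python
from m import *
o=get_obs(); c=camera('wrist'); save('w3.png',c); print(o['ee_pos'],o['force'],o['grip_width'])
```

```text
[0.36768693 0.30849286 0.03598516] [-0.29496781 -0.6061018   0.49882691] 0.05734204991748154
```

View pics/w3.png

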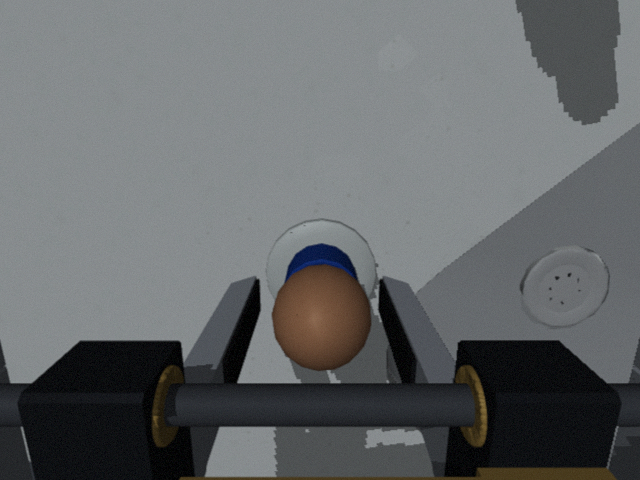

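The egg sits centred between the pads: it spans columns 272–371 and the pads are at 260 and 380. Closing now.

Call:
{"op": "step_arm", "data": {
  "motion": [
    [[0, 0, 0, 0, 0, 0], [0, 0, 0, 0, 0, 0], [0, 0, 0, 0, 0, 0], [0, 0, 0, 0, 0, 0], [0, 0, 0, 0, 0, 0], [0, 0, 0, 0, 0, 0]]
  ],
  "fingers": 0.036,
  "squeeze": 5
}}

```text
time_s: 5.32
ee_pos: [0.3679, 0.3086, 0.0361]
eef_rot: [2.161, 1.57, 0.414]
force: [5.6, -1.6, 1.6]
grip_width: 0.0427
```

Run:
```python
from m import *
o=get_obs(); print(o['ee_pos'],o['force'],o['grip_width'])
```

```text
[0.36790706 0.30856131 0.03609614] [ 5.64946816 -1.55517591  1.59854542] 0.04268552355655379
```

Call:
{"op": "step_arm", "data": {
  "motion": [
    [[0, 0, 0, 0, 0, 0], [0, 0, 0, 0, 0, 0], [-0.005, 0, 0, 0, 0, 0], [-0.01, 0, 0, 0, 0, 0], [-0.02, 0, 0, 0, 0, 0], [-0.02, 0, 0, 0, 0, 0], [0, 0, 0, 0, 0, 0]]
  ]
}}

```text
time_s: 6.2
ee_pos: [0.368, 0.3089, 0.0923]
eef_rot: [2.459, 1.569, 0.711]
force: [-0.3, -0.2, -0.7]
grip_width: 0.0425
```

Run:
```python
from m import *
o=get_obs(); c=camera('wrist'); save('w4.png',c); print(o['ee_pos'],o['force'],o['grip_width'])
```

```text
[0.36799414 0.30890468 0.09226388] [-0.32709845 -0.21717882 -0.71859538] 0.042465219798878046
```

View pics/w4.png

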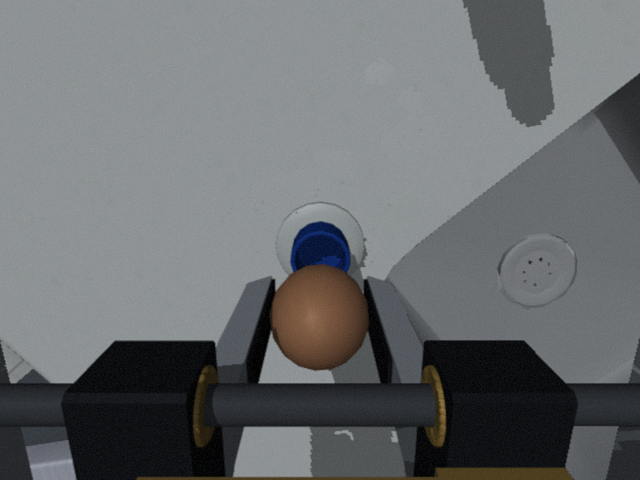

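Lifted: the egg is at (320,317), the weight reads about 0.7 N, and the opening of 42.5 mm matches the egg. Now carrying it to the rocker.

Run:
```python
from m import *
plan([.508,-.257,.20],down(np.radians(-10)))
```

```text
t 6.25 shift tool [-0.109   0.2375  0.5321] dist 0.593 turn [-0.11 -0.04 -0.03] norm 0.1
shift if turned first [-0.1088  0.2365  0.5326]
```

Call:
{"op": "step_arm", "data": {
  "motion": [
    [[-0.015, 0, 0, 0, 0, 0], [-0.025, 0, 0, 0, 0, 0], [-0.03, 0, 0.005, 0, 0, 0], [-0.025, 0.006, 0.014, 0, 0, 0], [-0.014, 0.0106, 0.0224, 0, 0, 0], [0, 0.013, 0.0296, 0, 0, 0], [0, 0.013, 0.0296, 0, 0, 0], [0, 0.013, 0.0296, 0, 0, 0], [0, 0.013, 0.0296, 0, 0, 0], [0, 0.013, 0.0296, 0, 0, 0], [0, 0.013, 0.0296, 0, 0, 0], [0, 0.013, 0.0296, 0, 0, 0]]
  ]
}}

```text
time_s: 7.75
ee_pos: [0.4299, 0.0438, 0.2003]
eef_rot: [-1.629, 1.571, 2.907]
force: [0.5, 0.7, -1.0]
grip_width: 0.0425
```

Call:
{"op": "step_arm", "data": {
  "motion": [
    [[0, 0.013, 0.0296, 0, 0, 0], [0, 0.013, 0.0296, 0, 0, 0], [0, 0.013, 0.0296, 0, 0, 0], [0, 0.013, 0.0296, 0, 0, 0], [0, 0.013, 0.0296, 0, 0, 0], [0, 0.013, 0.0296, 0, 0, 0], [0, 0.013, 0.0296, 0, 0, 0], [0, 0.01, 0.022, 0, 0, 0], [0, 0.005, 0.011, 0, 0, 0], [0, 0, 0, 0, 0, 0]]
  ]
}}

```text
time_s: 9.0
ee_pos: [0.492, -0.2103, 0.1999]
eef_rot: [-2.004, 1.57, 2.531]
force: [0.4, -0.1, -1.3]
grip_width: 0.0426
```

Run:
```python
from m import *
o=get_obs(); c=camera('wrist'); save('w5.png',c); plan([.508,-.257,.20],down(np.radians(-10)),o); print(o['force'],o['grip_width'],o['qpos'].round(3))
print(proj(c,[.508,-.257,.068],o))
```

```text
t 9.0 shift tool [-0.0002  0.024   0.0432] dist 0.049 turn [-0.14 -0.01  0.03] norm 0.1
shift if turned first [-0.0001  0.0238  0.0432]
[ 0.40835442 -0.100864   -1.25417996] 0.04257098156711184 [-0.472  0.272  1.571  0.     1.3   -0.295]
(np.float64(349.1761046550784), np.float64(278.49349080594345))
```

View pics/w5.png

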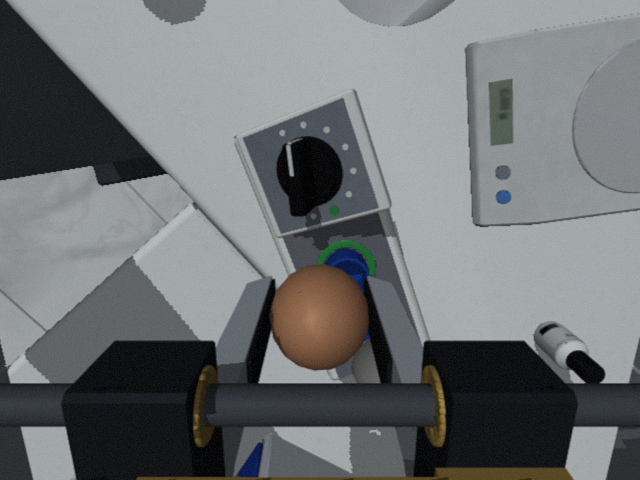

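The rocker's collar is at about (347,260), the selector at (309,170) and the green mark at (334,211). I'll zoom in to measure.

Run:
```python
from m import *
o=get_obs(); c=camera('wrist')
h=cv2.cvtColor(c['pixels'],cv2.COLOR_RGB2HSV); g=cv2.inRange(h,np.array((45,100,30)),np.array((90,255,255))); g[:225]=0
ys,xs=np.nonzero(g); print(xs.min(),xs.max(),ys.min())
P=np.array([plane(c,x,y,.041,o)[:2] for x,y in zip(xs,ys)])
# outer points: per angle furthest; fit circle algebraically w/ r=27mm
from scipy.optimize import least_squares
cen=np.array([.508,-.257])
for it in range(3):
    a=np.arctan2(*(P-cen).T[::-1]); r=np.linalg.norm(P-cen,axis=1)
    b=np.round(a/0.12).astype(int); out=[]
    for k in set(b):
        i=np.nonzero(b==k)[0]; 
        if len(i)>2: out.append(P[i[np.argmax(r[i])]])
    out=np.array(out)
    f=lambda p:np.linalg.norm(out-p,axis=1)-.0268
    s=least_squares(f,cen,loss='soft_l1',f_scale=.001); cen=s.x
print(cen,np.abs(f(cen)).mean(),len(out))
k=cv2.resize(c['pixels'][80:300,220:420],None,fx=2.7,fy=2.7,interpolation=cv2.INTER_CUBIC); cv2.imwrite('pics/rk_w.png',k[:,:,::-1])
```

```text
317 375 241
[ 0.50633468 -0.25777944] 0.00016728098166766587 27
```

View pics/rk_w.png

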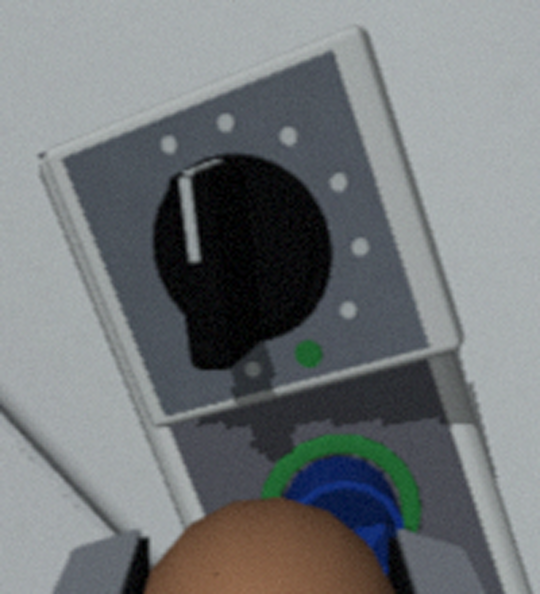

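The pointer line runs from (195,262) to (186,175) in this crop. That is parallel to centre→mark 1, so the selector starts in click 1 and needs 5 clicks. Next, the offset of the egg in the hand.

Run:
```python
from m import *
o=get_obs(); c=camera('wrist')
m,st,cc=blob(c['pixels'],(3,80,30),(20,255,255),(250,240,400,400)); print(st,cc)
e=plane(c,st[0]+(st[2]-1)/2,st[1]+(st[3]-1)/2,o['ee_pos'][2]+.018+.002,o); print('egg',e,'tcp',o['ee_pos'],'egg-tcp',e-o['ee_pos'])
# egg in external views
s=camera('scene');t=camera('top');
save('t5.png',t);save('s5.png',s)
plan(np.array([.5068,-.2583,.20])-np.r_[(e-o['ee_pos'])[:2],0]*0.5)
```

```text
[ 269  264  100  106 8077] [318.97412406 316.92521976]
egg [ 0.49021539 -0.21152248  0.22000577] tcp [ 0.49199281 -0.209544    0.20000577] egg-tcp [-0.00177742 -0.00197848  0.02      ]
t 9.25 shift tool [0.0001 0.0237 0.0443] dist 0.05 turn [0. 0. 0.] norm 0.0
```

View pics/s5.png

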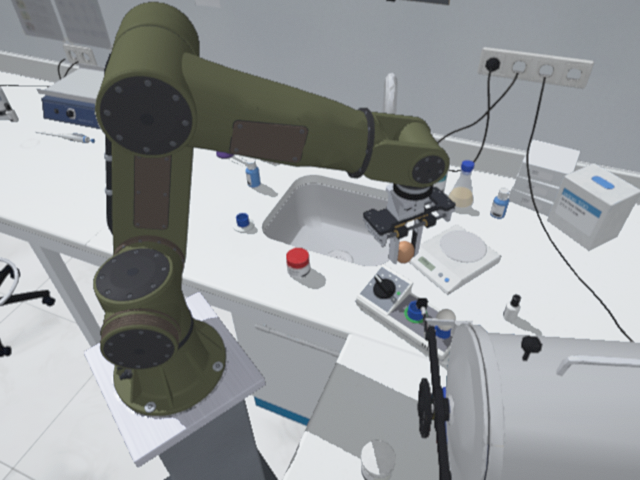

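Call:
{"op": "step_arm", "data": {
  "motion": [
    [[0, 0.005, 0.01, 0, 0, 0], [0, 0.009, 0.017, 0, 0, 0], [0, 0.0067, 0.012, 0, 0, 0], [0, 0.003, 0.005, 0, 0, 0], [0.01, 0, 0, 0, 0, 0], [0.02, 0, 0, 0, 0, 0], [0.025, 0, 0, 0, 0, 0], [0.02, 0, 0, 0, 0, 0], [0.015, 0, 0, 0, 0, 0], [0, 0, 0, 0, 0, 0], [0, 0, 0, 0, 0, 0]]
  ]
}}

```text
time_s: 10.62
ee_pos: [0.508, -0.2578, 0.1107]
eef_rot: [1.194, 1.57, -0.553]
force: [0.2, -0.5, -1.3]
grip_width: 0.0425
```

Run:
```python
from m import *
o=get_obs(); c=camera('wrist'); save('w6.png',c); t=camera('top'); plan([.5077,-.257,.068],down(np.radians(-10)),o); print(o['ee_pos'],o['force'],o['grip_width'])
h=cv2.resize(t['pixels'][160:280,380:540],None,fx=5,fy=5,interpolation=cv2.INTER_CUBIC);cv2.imwrite('pics/t6.png',h[:,:,::-1])
```

```text
t 10.625 shift tool [ 0.0427 -0.0005 -0.0008] dist 0.043 turn [-0.11  0.02 -0.06] norm 0.1
shift if turned first [ 0.0427 -0.0005 -0.0007]
[ 0.50803529 -0.25781329  0.11065498] [ 0.20021425 -0.46955944 -1.29870095] 0.042480678679517145
```

View pics/w6.png

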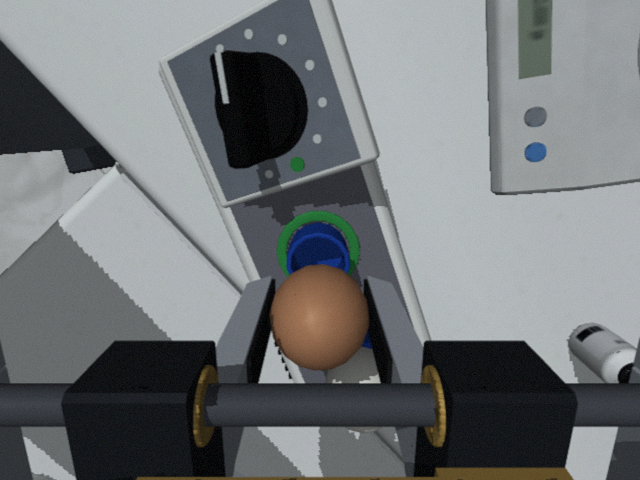

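View pics/t6.png

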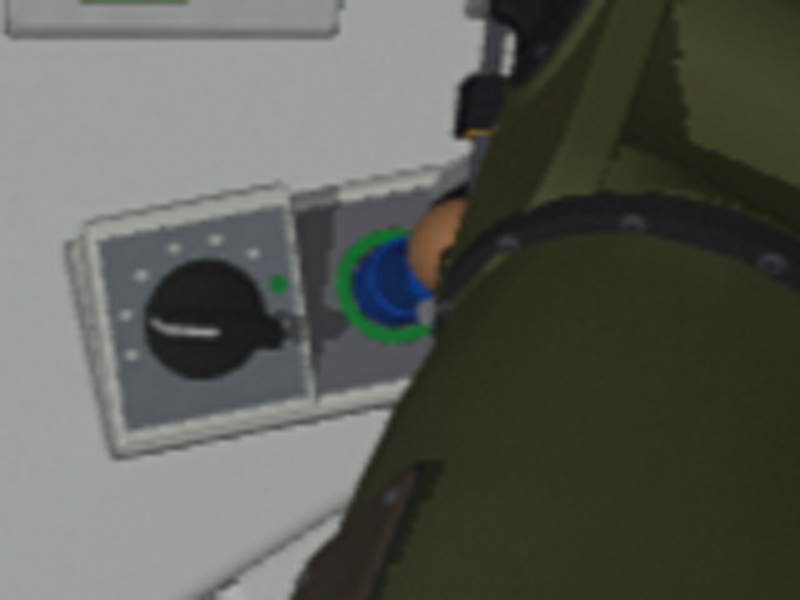

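The cup (centre near col 318) lines up with the egg (col 319). I'll check the depth axis numerically, using the rim and the collar.

Run:
```python
from m import *
o=get_obs(); c=camera('wrist')
from scipy.optimize import least_squares
h=cv2.cvtColor(c['pixels'],cv2.COLOR_RGB2HSV); g=cv2.inRange(h,np.array((45,100,30)),np.array((90,255,255))); g[:195]=0
ys,xs=np.nonzero(g)
P=np.array([plane(c,x,y,.041,o)[:2] for x,y in zip(xs,ys)]); cen=np.array([.508,-.257])
for it in range(3):
    a=np.arctan2(*(P-cen).T[::-1]); r=np.linalg.norm(P-cen,axis=1); b=np.round(a/0.1).astype(int)
    out=np.array([P[np.nonzero(b==k)[0][np.argmax(r[b==k])]] for k in set(b) if (b==k).sum()>2])
    f=lambda p:np.linalg.norm(out-p,axis=1)-.027
    cen=least_squares(f,cen,loss='soft_l1',f_scale=.001).x
print('collar',cen,np.abs(f(cen)).mean())
m,st,cc=blob(c['pixels'],(3,80,30),(20,255,255),(250,240,400,400))
for dz in (.018,.020): print('egg',plane(c,st[0]+(st[2]-1)/2,st[1]+(st[3]-1)/2,o['ee_pos'][2]+dz,o))
```

```text
collar [ 0.50622398 -0.25767329] 0.00023990959800524868
egg [ 0.50604724 -0.26102494  0.1287637 ]
egg [ 0.50622104 -0.26004131  0.1307637 ]
```

Call:
{"op": "step_arm", "data": {
  "motion": [
    [[0.008, 0, -0.0012, 0, 0, 0], [0.014, 0, 0, 0, 0, 0], [0.01, 0, 0, 0, 0, 0], [0.004, 0, 0, 0, 0, 0], [0, 0, 0, 0, 0, 0], [0, 0, 0, 0, 0, 0]]
  ]
}}

```text
time_s: 11.52
ee_pos: [0.5081, -0.2566, 0.0743]
eef_rot: [1.189, 1.57, -0.558]
force: [0.5, -0.5, 0.8]
grip_width: 0.0422
```

Call:
{"op": "step_arm", "data": {
  "motion": [
    [[0.002, 0, 0, 0, 0, 0], [0.002, 0, 0, 0, 0, 0], [0, 0, 0, 0, 0, 0]]
  ]
}}

```text
time_s: 11.9
ee_pos: [0.5079, -0.2565, 0.0698]
eef_rot: [-1.906, 1.571, 2.63]
force: [0.1, 0.2, -0.5]
grip_width: 0.0426
```

Call:
{"op": "step_arm", "data": {
  "motion": [
    [[0.001, 0, 0, 0, 0, 0], [0.0005, 0, 0, 0, 0, 0], [0, 0, 0, 0, 0, 0]]
  ]
}}

```text
time_s: 12.28
ee_pos: [0.5081, -0.2564, 0.0687]
eef_rot: [1.69, 1.57, -0.058]
force: [-1.6, 1.1, 4.8]
grip_width: 0.0427
```

Run:
```python
from m import *
o=get_obs(); c=camera('wrist'); save('w7.png',c); print(o['ee_pos'],o['force'],o['moment'],o['grip_width'])
```

```text
[ 0.50807451 -0.25644345  0.06871892] [-1.62825446  1.10469223  4.79531598] [0.3290584  0.24343338 0.02175343] 0.042699714419310655
```

View pics/w7.png

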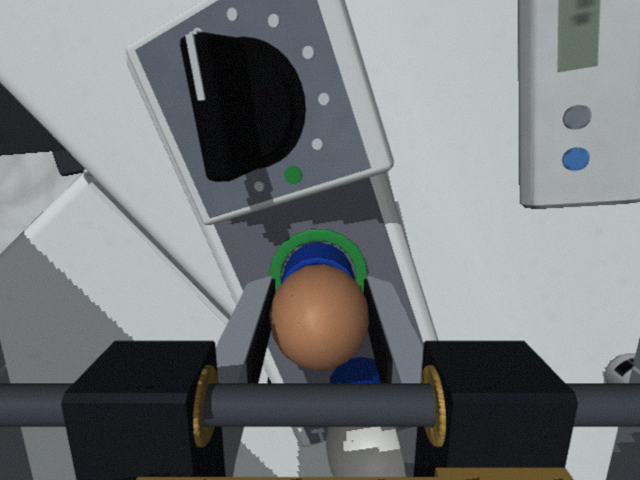

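The egg touches the cup (4.8 N upward) at the expected height, centred over the blue rim. Releasing in small steps.

Call:
{"op": "step_arm", "data": {
  "motion": [
    [[0, 0, 0, 0, 0, 0], [0, 0, 0, 0, 0, 0], [0, 0, 0, 0, 0, 0], [0, 0, 0, 0, 0, 0]]
  ],
  "fingers": 0.046
}}

```text
time_s: 12.82
ee_pos: [0.5079, -0.2565, 0.0684]
eef_rot: [-1.501, 1.571, 3.035]
force: [0.6, -0.7, -0.3]
grip_width: 0.0458
```

Call:
{"op": "step_arm", "data": {
  "motion": [
    [[0, 0, 0, 0, 0, 0], [0, 0, 0, 0, 0, 0], [0, 0, 0, 0, 0, 0], [0, 0, 0, 0, 0, 0], [0, 0, 0, 0, 0, 0]]
  ],
  "fingers": 0.06
}}

```text
time_s: 13.45
ee_pos: [0.5079, -0.2565, 0.0684]
eef_rot: [-2.313, 1.571, 2.223]
force: [0.9, 0.1, -0.5]
grip_width: 0.06
```

Run:
```python
from m import *
o=get_obs(); c=camera('wrist'); save('w8.png',c); print(o['ee_pos'],o['force'],o['grip_width'])
```

```text
[ 0.50794539 -0.25652275  0.06843892] [ 0.89965209  0.14229987 -0.54482922] 0.06001757307855297
```

View pics/w8.png

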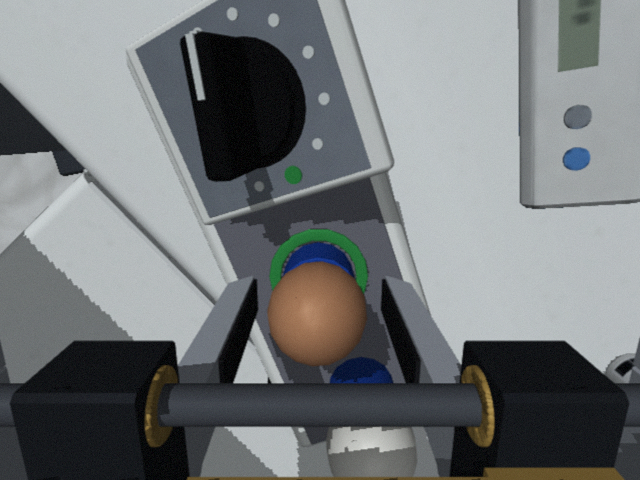

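The egg stands upright in the cup, with both pads clear (257 and 383 against egg edges at 269 and 366). Withdrawing straight up, then looking at the selector.

Call:
{"op": "step_arm", "data": {
  "motion": [
    [[-0.01, 0, 0, 0, 0, 0], [-0.02, 0, 0, 0, 0, 0], [-0.03, 0, 0, 0, 0, 0], [-0.03, 0, 0, 0, 0, 0], [-0.03, 0, 0, 0, 0, 0], [-0.03, 0, 0, 0, 0, 0], [0, 0, 0, 0, 0, 0], [0, 0, 0, 0, 0, 0]]
  ]
}}

```text
time_s: 14.5
ee_pos: [0.5077, -0.2564, 0.2179]
eef_rot: [-1.897, 1.57, 2.639]
force: [0.5, -0.3, -0.1]
grip_width: 0.0601
```

Run:
```python
from m import *
o=get_obs(); c=camera('wrist'); save('w9.png',c); print(o['ee_pos'],o['force'],o['grip_width'])
x=c['pixels']
h=cv2.cvtColor(x,cv2.COLOR_RGB2HSV)
```

```text
[ 0.50768988 -0.25636501  0.2179032 ] [ 0.51039025 -0.32911462 -0.10197016] 0.060056885063389444
```

View pics/w9.png

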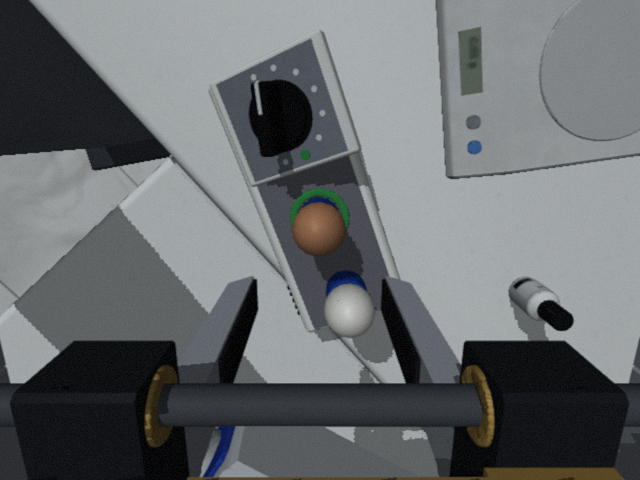

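Call:
{"op": "step_arm", "data": {
  "motion": [
    [[0, -0.008, -0.02, 0, 0, 0], [0, -0.013, -0.033, 0, 0, 0], [0, -0.009, -0.022, 0, 0, 0], [0, -0.004, -0.01, 0, 0, 0], [0, 0, 0, 0, 0, 0], [0, 0, 0, 0, 0, 0]]
  ],
  "fingers": 0.05
}}

```text
time_s: 15.3
ee_pos: [0.4895, -0.1675, 0.2184]
eef_rot: [-0.131, 1.571, -1.879]
force: [0.3, -0.1, -0.4]
grip_width: 0.0501
```

Run:
```python
from m import *
o=get_obs(); c=camera('wrist'); save('w10.png',c); print(o['ee_pos'],o['force'],o['grip_width'])
np.save('w10.npy',c['pixels']); 
k=cv2.resize(c['pixels'][120:330,220:440],None,fx=2.7,fy=2.7,interpolation=cv2.INTER_CUBIC); cv2.imwrite('pics/w10c.png',k[:,:,::-1])
h=cv2.cvtColor(c['pixels'],cv2.COLOR_RGB2HSV); m=cv2.inRange(h,np.array((0,0,120)),np.array((180,60,255)))
n,l,s,cc=cv2.connectedComponentsWithStats(m)
for i in range(1,n):
    if 8<s[i,4]<120: print(cc[i].round(1),s[i])
```

```text
[ 0.48953144 -0.16751497  0.21837127] [ 0.26447373 -0.06369106 -0.43985729] 0.050089094023324635
[316.2 176.6] [314 174   5   6  21]
[296.6 182.9] [295 181   4   5  19]
[337.5 182. ] [335 180   6   5  24]
[354.5 197.4] [352 195   6   6  23]
[305.  212.2] [303 200   5  26  65]
[361.9 218.7] [360 216   5   6  22]
[357.5 238.8] [355 237   6   5  22]
[398.  279.4] [392 274  13  16  85]
[372.3 430.5] [370 430   6   2  11]
[407.4 434. ] [406 430   4   8  21]
[391.  475.6] [384 475  16   2  24]
```

View pics/w10c.png

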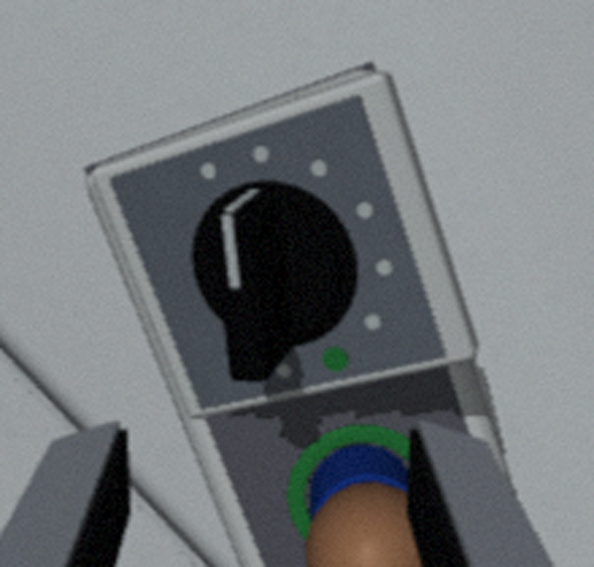

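```bash
cat > sel.py <<'E'
from m import *
from scipy.optimize import least_squares
px={0:(296.6,182.9),1:(316.2,176.6),2:(337.5,182.),3:(354.5,197.4),4:(361.9,218.7),5:(357.5,238.8),6:(344.4,252.6),7:(324.8,257)}
def frame(yaw,cup):
    xr=np.array([np.cos(yaw),np.sin(yaw),0]); yr=np.array([-np.sin(yaw),np.cos(yaw),0]); z=np.array([0,0,1.])
    org=np.array([cup[0],cup[1],0])+.015*yr
    t=np.radians(20); u=np.cos(t)*xr+np.sin(t)*z; n=-np.sin(t)*xr+np.cos(t)*z
    p0=org-.0525*xr+.040*z
    return org,xr,yr,u,n,p0
def onplane(c,o,uv,p0,n):
    p,d=ray(c,*uv,o); return p+d*((p0-p)@n)/(d@n)
def fit(c,o,cup):
    def f(q):
        yaw,a,b,r=q; org,xr,yr,u,n,p0=frame(yaw,cup); C=p0+a*yr+b*u; e=[]
        for k,uv in px.items():
            P=onplane(c,o,uv,p0,n); th=k*np.pi/6; M=C+r*(np.cos(th)*yr+np.sin(th)*u); e+=[(P-M)@yr,(P-M)@u]
        return np.array(e)*1000
    s=least_squares(f,[.2,.078,.056,.033]); return s.x,np.abs(f(s.x)).max(),np.sqrt((f(s.x)**2).mean())
E
python3 - <<'E'
from sel import *
o=get_obs(); c=camera('wrist'); cup=(.5063,-.2577)
q,mx,rm=fit(c,o,cup); print(q,np.degrees(q[0]),mx,rm)
org,xr,yr,u,n,p0=frame(q[0],cup); C=p0+q[1]*yr+q[2]*u; print('C',C,'grip',C+.027*n,'n',n)
A=onplane(c,o,(304.8,198.5),p0+.034*n,n);B=onplane(c,o,(307,226.7),p0+.034*n,n)
v=A-B; print('pointer angle deg',np.degrees(np.arctan2(v@u,v@yr)),np.linalg.norm(v)); w=A-C-.034*n; print('tip rel axis along',w@yr,w@u,'B',(B-C)@yr,(B-C)@u)
cupw=np.array([.521,-.330]); print('yaw from white egg',np.degrees(np.arctan2(cup[1]-cupw[1],cup[0]-cupw[0]))-90)
E
```

```text
[0.42367983 0.07725519 0.0813606  0.0362285 ] 24.2750661131869 0.9208409373052588 0.5202813466062988
C [ 0.49020826 -0.16375391  0.06782696] grip [ 0.48179021 -0.16755039  0.09319866] n [-0.3117795  -0.14061053  0.93969262]
pointer angle deg 32.66316556069252 0.022867255404137837
tip rel axis along 0.02570467155509721 0.01620451225093714 B 0.006453691508843092 0.003863072425017441
yaw from white egg 11.492693511309994
```

```bash
cat >> sel.py <<'E'
def fit2(c,o,cup,yaw,px=px):
    org,xr,yr,u,n,p0=frame(yaw,cup)
    def f(q):
        a,b,r,off=q; C=p0+a*yr+b*u; e=[]
        for k,uv in px.items():
            P=onplane(c,o,uv,p0,n); th=k*np.pi/6+off; M=C+r*(np.cos(th)*yr+np.sin(th)*u); e+=[(P-M)@yr,(P-M)@u]
        return np.array(e)*1000
    s=least_squares(f,[.078,.056,.033,0]); return s.x,np.abs(f(s.x)).max(),np.sqrt((f(s.x)**2).mean())
E
python3 - <<'E'
from sel import *
o=get_obs(); c=camera('wrist'); cup=(.5063,-.2577)
for yd in (8,10,11.3,12.5,16):
    yaw=np.radians(yd)
    q,mx,rm=fit2(c,o,cup,yaw); 
    org,xr,yr,u,n,p0=frame(yaw,cup); C=p0+q[0]*yr+q[1]*u
    A=onplane(c,o,(304.8,198.5),p0+.034*n,n);B=onplane(c,o,(307,226.7),p0+.034*n,n); v=A-B
    print(yd,q.round(4),'off',np.degrees(q[3]).round(1),mx.round(2),rm.round(2),'C',C.round(4),'grip',(C+.027*n).round(4),'ptr',np.degrees(np.arctan2(v@u,v@yr)).round(1), 'AC',((A-C)@yr).round(4),((A-C)@u).round(4))
t=camera('top')
# edges: deck front/back top corners
k=cv2.resize(t['pixels'][170:260,385:515],None,fx=6,fy=6,interpolation=cv2.INTER_CUBIC); cv2.imwrite('pics/t10.png',k[:,:,::-1])
print(c['cx'])
E
```

```text
8 [ 0.078   0.0524  0.0366 -0.2973] off -17.0 0.44 0.16 C [ 0.4902 -0.166   0.0579] grip [ 0.481  -0.1673  0.0833] ptr 15.4 AC 0.026 0.0076
10 [ 0.0784  0.056   0.0366 -0.261 ] off -15.0 0.4 0.14 C [ 0.4902 -0.1657  0.0591] grip [ 0.4811 -0.1673  0.0845] ptr 17.6 AC 0.0261 0.0086
11.3 [ 0.0785  0.0583  0.0365 -0.2374] off -13.6 0.37 0.14 C [ 0.4902 -0.1655  0.0599] grip [ 0.4811 -0.1674  0.0853] ptr 19.0 AC 0.0262 0.0093
12.5 [ 0.0786  0.0604  0.0365 -0.2156] off -12.4 0.34 0.16 C [ 0.4902 -0.1654  0.0607] grip [ 0.4812 -0.1674  0.086 ] ptr 20.2 AC 0.0262 0.0099
16 [ 0.0787  0.0666  0.0364 -0.152 ] off -8.7 0.43 0.25 C [ 0.4902 -0.1649  0.0628] grip [ 0.4813 -0.1674  0.0882] ptr 24.0 AC 0.0262 0.0118
319.031174114831
```

View pics/t10.png

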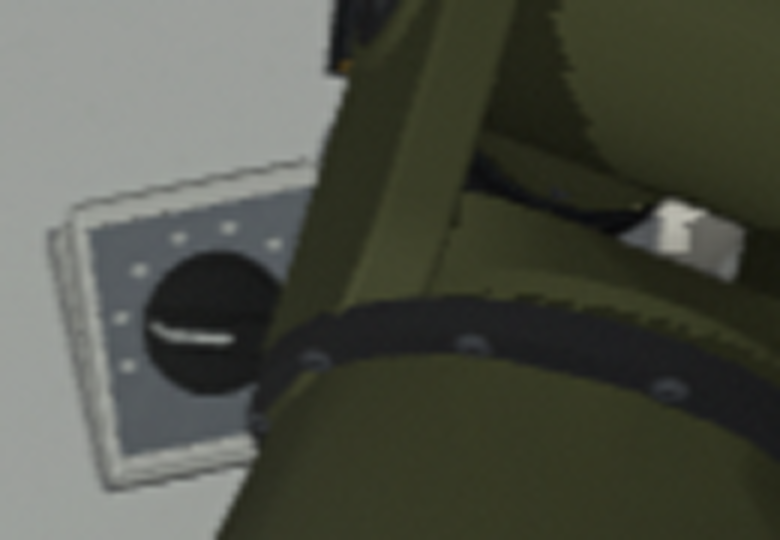

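View pics/w10.png

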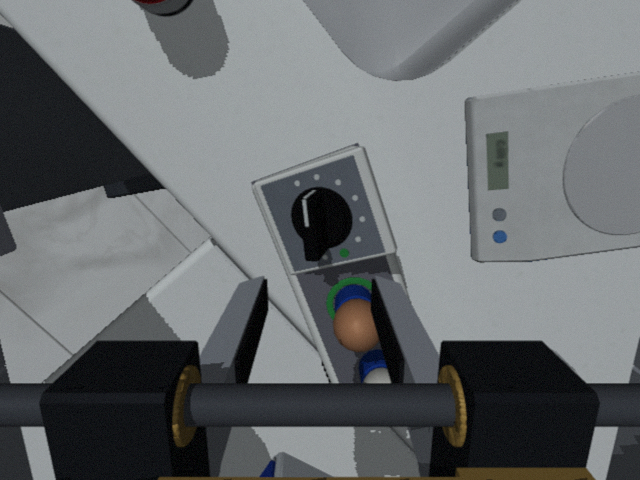

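Taking the marks as spread evenly from −15° to 195° gives yaw ≈ 10°. The axis then falls exactly at panel centre (0.056 up-slope, rocker y ≈ 0.078), so this fit is consistent. The pointer at 17.6° against 15° for click 1 confirms click 1. Next I'll work out the approach.

```bash
cat >> sel.py <<'E'
YAW=np.radians(10.3); CUP=(.507,-.258)
ORG,XR,YR,U,N,P0=frame(YAW,CUP)
C=np.array([.4908,-.1658,.0592])
def grip_pose(ang,h,flip=False):
    a=np.radians(ang); b=np.cos(a)*YR+np.sin(a)*U; y=-np.sin(a)*YR+np.cos(a)*U
    x=-N
    if flip: y=-y
    Rt=np.column_stack([x,y,np.cross(x,y)]); return C+h*N,Rt
E
python3 - <<'E'
from sel import *
p,Rt=grip_pose(15,.071); print(p); plan(p,Rt)
E
```

```text
[ 0.4669079  -0.17014193  0.12591818]
t 15.5 shift tool [ 0.0924 -0.0216  0.0068] dist 0.095 turn [-5.39  6.09 19.07] norm 20.7
shift if turned first [ 0.0791 -0.0514  0.0125]
```

Call:
{"op": "step_arm", "data": {
  "motion": [
    [[0, 0, 0, -1.8, 2.03, 6.36], [0, 0, 0, -1.8, 2.03, 6.36], [0, 0, 0, -1.8, 2.03, 6.36], [0, -0.025, 0.006, 0, 0, 0], [0, -0.0264, 0.0065, 0, 0, 0], [0.02, 0, 0, 0, 0, 0], [0.03, 0, 0, 0, 0, 0], [0.0291, 0, 0, 0, 0, 0], [0, 0, 0, 0, 0, 0], [0, 0, 0, 0, 0, 0]]
  ],
  "fingers": 0.045
}}

```text
time_s: 16.75
ee_pos: [0.4671, -0.1701, 0.127]
eef_rot: [1.83, 1.221, 0.178]
force: [0.2, -0.5, 0.2]
grip_width: 0.0448
```

Run:
```python
from sel import *
o=get_obs(); c=camera('wrist'); save('w11.png',c); print(o['qpos'].round(3),o['force'].round(2),o['grip_width'])
p,Rt=grip_pose(15,.071); plan(p,Rt,o)
print(proj(c,C+.034*N,o),proj(c,C+.034*N+.027*Rt[:,2],o),proj(c,C+.034*N-.027*Rt[:,2],o))
```

```text
[-0.548  0.123  1.976  0.322  0.802 -0.664] [ 0.24 -0.53  0.18] 0.04477998348279073
t 16.75 shift tool [ 0.001  -0.0005  0.0002] dist 0.001 turn [ 0.05  0.01 -0.06] norm 0.1
shift if turned first [ 0.001  -0.0005  0.0002]
(np.float64(320.26742257501667), np.float64(267.1853439921448)) (np.float64(320.2003244349625), np.float64(310.13297034020815)) (np.float64(320.338852935551), np.float64(221.46478554363125))
```

View pics/w11.png

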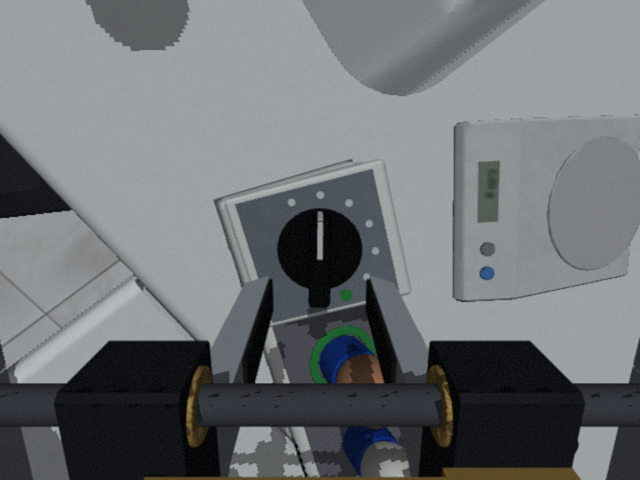

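Run:
```python
from sel import *
o=get_obs(); c=camera('wrist'); p,Rt=grip_pose(15,.071); z=Rt[:,2];y=Rt[:,1]
for h in (0,.006): print(h,proj(c,C+h*N,o),'disc +-z',proj(c,C+h*N-.024*z,o),proj(c,C+h*N+.024*z,o),proj(c,C+h*N-.024*y,o))
g=cv2.resize(c['pixels'][180:330,240:400],None,fx=4,fy=4,interpolation=cv2.INTER_CUBIC); cv2.imwrite('pics/w11c.png',g[:,:,::-1])
a=np.radians(-15+30*6)
print('green',proj(c,C+.0366*(np.cos(a)*YR+np.sin(a)*U),o)); a=np.radians(15); print('mark1',proj(c,C+.0366*(np.cos(a)*YR+np.sin(a)*U),o))
```

```text
0 (np.float64(319.66931774907715), np.float64(249.68690074581684)) disc +-z (np.float64(319.7101616174175), np.float64(213.96506013855392)) (np.float64(319.6304149379044), np.float64(283.71110257473543)) (np.float64(283.22387312435745), np.float64(249.69518579995324))
0.006 (np.float64(319.7112141914887), np.float64(252.41475796815715)) disc +-z (np.float64(319.7540703001261), np.float64(215.93788710050632)) (np.float64(319.6704395036591), np.float64(287.1200326633193)) (np.float64(282.44512999844005), np.float64(252.42400115913287))
green (np.float64(346.5295437902028), np.float64(294.26722825896974))
mark1 (np.float64(319.73243127434694), np.float64(194.48813085805983))
```

View pics/w11c.png

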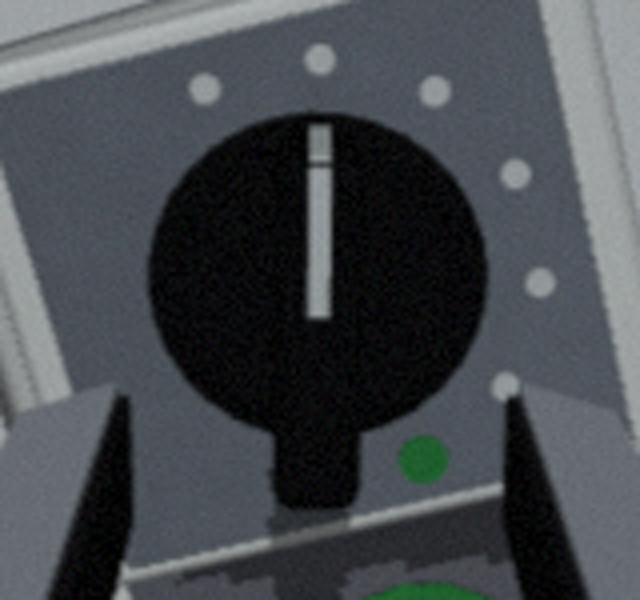

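The prediction agrees everywhere: green mark (346,295) against (346.5,294.3), bar tip row 221 against 221.5. Going down onto the bar and closing.

Call:
{"op": "step_arm", "data": {
  "motion": [
    [[0.02, -0.0005, 0, 0, 0, 0], [0.02, 0, 0, 0, 0, 0], [0.015, 0, 0, 0, 0, 0], [0.006, 0, 0, 0, 0, 0], [0, 0, 0, 0, 0, 0], [0, 0, 0, 0, 0, 0]]
  ]
}}

```text
time_s: 17.6
ee_pos: [0.4872, -0.1661, 0.0692]
eef_rot: [1.831, 1.221, 0.179]
force: [0.9, -0.5, 1.1]
grip_width: 0.045
```

Call:
{"op": "step_arm", "data": {
  "motion": [
    [[0, 0, 0, 0, 0, 0], [0, 0, 0, 0, 0, 0], [0, 0, 0, 0, 0, 0], [0, 0, 0, 0, 0, 0], [0, 0, 0, 0, 0, 0], [0, 0, 0, 0, 0, 0]]
  ],
  "fingers": 0.008,
  "squeeze": 10
}}

```text
time_s: 18.35
ee_pos: [0.488, -0.1662, 0.0691]
eef_rot: [1.829, 1.219, 0.176]
force: [8.4, 0.7, -2.3]
grip_width: 0.0129
```

Run:
```python
from sel import *
o=get_obs(); c=camera('wrist'); save('w12.png',c); print(o['qpos'].round(3),o['force'].round(2),o['moment'].round(2),o['grip_width'])
p,Rt=grip_pose(15,.011); plan(p,Rt,o); print('tool force',(Rt.T@o['force']).round(2))
```

```text
[-0.516  0.257  1.979  0.365  0.664 -0.696] [ 8.37  0.71 -2.3 ] [ 0.02 -1.13 -0.07] 0.012912652910960422
t 18.35 shift tool [-0.0007 -0.0007  0.0003] dist 0.001 turn [ 0.04  0.03 -0.15] norm 0.2
shift if turned first [-0.0007 -0.0007  0.0003]
tool force [ 5.02  7.04 -1.06]
```

View pics/w12.png

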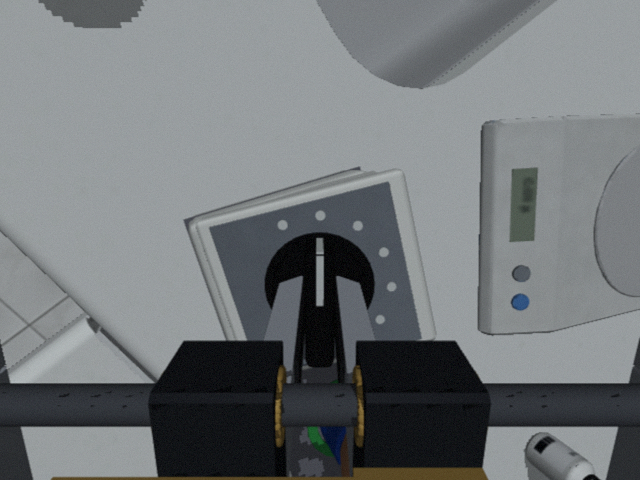

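Gripped: opening 12.9 mm against the 13 mm bar, with the pads either side of the pointer line. I'll relieve the side force, then turn the first click.

Call:
{"op": "step_arm", "data": {
  "motion": [
    [[-0.0005, 0.0008, 0, 0, 0, 0], [0, 0, 0, 0, 0, 0]]
  ],
  "squeeze": 30
}}

```text
time_s: 18.65
ee_pos: [0.488, -0.1661, 0.0692]
eef_rot: [1.831, 1.221, 0.178]
force: [7.7, -1.2, -7.4]
grip_width: 0.0132
```

Call:
{"op": "step_arm", "data": {
  "motion": [
    [[0, 0, 0, 6, 0, 0], [0, 0, 0, 6, 0, 0], [0, 0, 0, 6, 0, 0], [0, 0, 0, 6, 0, 0], [0, 0, 0, 6, 0, 0], [0, 0, 0, 0, 0, 0], [0, 0, 0, 0, 0, 0]]
  ]
}}

```text
time_s: 19.52
ee_pos: [0.4878, -0.1661, 0.0691]
eef_rot: [2.355, 1.221, 0.179]
force: [3.3, -0.6, -4.4]
grip_width: 0.0129
```

Run:
```python
from sel import *
o=get_obs(); c=camera('wrist'); save('w13.png',c); print(o['qpos'].round(3),o['force'].round(2),o['moment'].round(2),o['grip_width'])
p,Rt=grip_pose(45,.011); plan(p,Rt,o); print('tool force',(Rt.T@o['force']).round(2))
```

```text
[-0.515  0.257  1.978  0.363  0.666 -0.17 ] [ 3.28 -0.65 -4.41] [-0.29 -0.12 -0.13] 0.012935494199548864
t 19.525 shift tool [-0.0007 -0.0002  0.0006] dist 0.001 turn [ 0.03 -0.02 -0.03] norm 0.0
shift if turned first [-0.0007 -0.0002  0.0006]
tool force [ 5.21  1.87 -0.14]
```

View pics/w13.png

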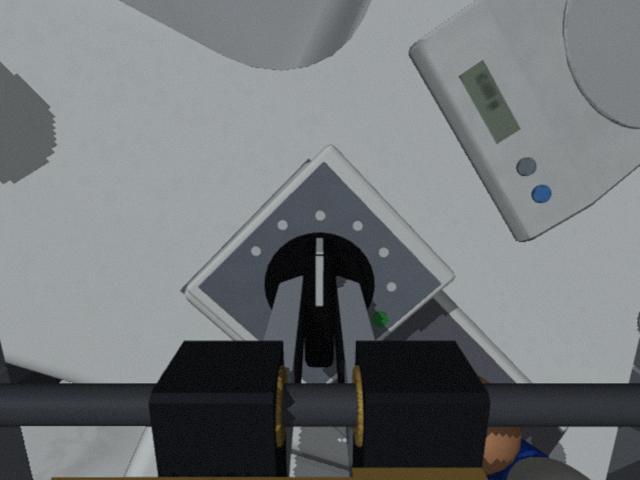

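The pointer is at mark 2; marks 0 and 1 lie left of it at (256,251) and (283,225). Two more clicks.

Call:
{"op": "step_arm", "data": {
  "motion": [
    [[0, 0, 0, 6, 0, 0], [0, 0, 0, 6, 0, 0], [0, 0, 0, 6, 0, 0], [0, 0, 0, 6, 0, 0], [0, 0, 0, 6, 0, 0], [0, 0, 0, 0, 0, 0], [0, 0, 0, 0, 0, 0]]
  ]
}}

```text
time_s: 20.45
ee_pos: [0.4876, -0.1659, 0.0691]
eef_rot: [2.878, 1.221, 0.181]
force: [5.7, 1.0, -7.2]
grip_width: 0.0126
```

Call:
{"op": "step_arm", "data": {
  "motion": [
    [[0, 0, 0, 6, 0, 0], [0, 0, 0, 6, 0, 0], [0, 0, 0, 6, 0, 0], [0, 0, 0, 6, 0, 0], [0, 0, 0, 6, 0, 0], [0, 0, 0, 0, 0, 0], [0, 0, 0, 0, 0, 0]]
  ]
}}

```text
time_s: 21.32
ee_pos: [0.4876, -0.1656, 0.069]
eef_rot: [-2.881, 1.222, 0.182]
force: [6.4, 3.6, -6.5]
grip_width: 0.0128
```

Run:
```python
from sel import *
o=get_obs(); c=camera('wrist'); save('w14.png',c); print(o['qpos'].round(3),o['force'].round(2),o['moment'].round(2),o['grip_width'])
p,Rt=grip_pose(105,.011); plan(p,Rt,o); print('tool force',(Rt.T@o['force']).round(2))
```

```text
[-0.515  0.257  1.978  0.363  0.667  0.874] [ 6.41  3.62 -6.5 ] [ 0.46 -0.31  0.05] 0.012827537082583136
t 21.325 shift tool [-0.0007  0.0008  0.0002] dist 0.001 turn [0.19 0.01 0.05] norm 0.2
shift if turned first [-0.0007  0.0008  0.0002]
tool force [ 8.48 -3.45 -3.54]
```

View pics/w14.png

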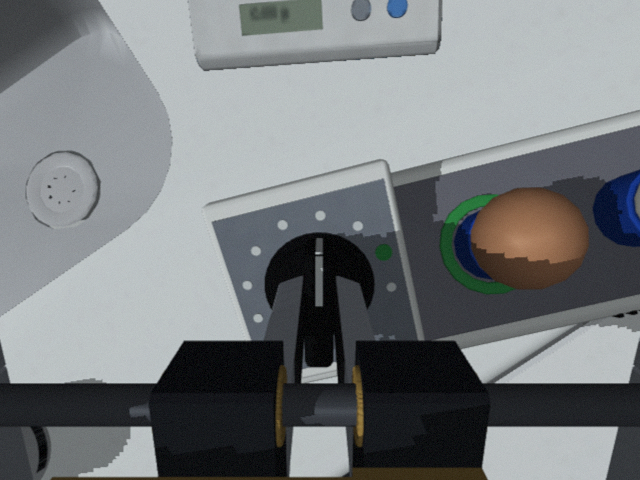

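The pointer is at mark 4, with mark 5 at (358,226) and green at (384,252). Two more clicks.

Call:
{"op": "step_arm", "data": {
  "motion": [
    [[0, 0, 0, 6, 0, 0], [0, 0, 0, 6, 0, 0], [0, 0, 0, 6, 0, 0], [0, 0, 0, 6, 0, 0], [0, 0, 0, 6, 0, 0], [0, 0, 0, 0, 0, 0], [0, 0, 0, 0, 0, 0]]
  ]
}}

```text
time_s: 22.25
ee_pos: [0.4876, -0.1654, 0.0691]
eef_rot: [-2.356, 1.222, 0.184]
force: [5.0, 6.7, -5.1]
grip_width: 0.0132
```

Call:
{"op": "step_arm", "data": {
  "motion": [
    [[0, 0, 0, 6, 0, 0], [0, 0, 0, 6, 0, 0], [0, 0, 0, 6, 0, 0], [0, 0, 0, 6, 0, 0], [0, 0, 0, 5.5, 0, 0], [0, 0, 0, 0, 0, 0], [0, 0, 0, 0, 0, 0], [0, 0, 0, 0, 0, 0]]
  ]
}}

```text
time_s: 23.25
ee_pos: [0.4878, -0.1652, 0.0691]
eef_rot: [-1.841, 1.221, 0.184]
force: [8.3, 8.2, -4.7]
grip_width: 0.013
```

Run:
```python
from sel import *
o=get_obs(); c=camera('wrist'); save('w15.png',c); print(o['qpos'].round(3),o['force'].round(2),o['moment'].round(2),o['grip_width'])
p,Rt=grip_pose(165,.011); plan(p,Rt,o); print('tool force',(Rt.T@o['force']).round(2))
```

```text
[-0.515  0.257  1.978  0.364  0.667  1.913] [ 8.28  8.2  -4.74] [ 1.17 -0.85  0.23] 0.012963772913106969
t 23.25 shift tool [-0.0007  0.001  -0.0009] dist 0.001 turn [0.69 0.07 0.05] norm 0.7
shift if turned first [-0.0007  0.001  -0.0009]
tool force [ 7.74 -8.86  4.44]
```

View pics/w15.png

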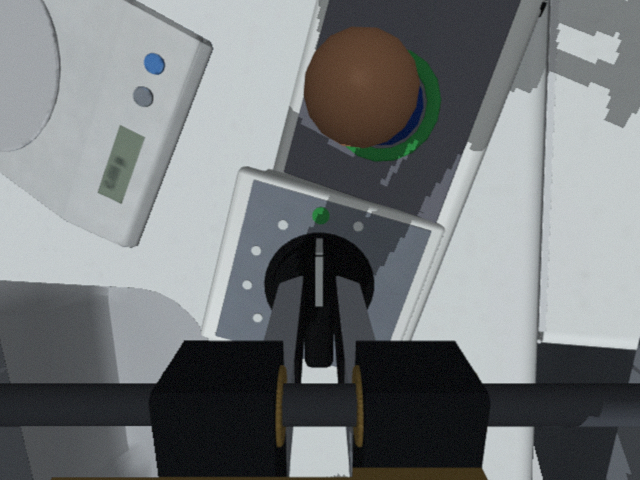

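The pointer is on the green mark (320,215). Opening gently and withdrawing along the axis.

Call:
{"op": "step_arm", "data": {
  "motion": [
    [[0, 0, 0, 0, 0, 0], [0, 0, 0, 0, 0, 0], [0, 0, 0, 0, 0, 0], [0, 0, 0, 0, 0, 0], [0, 0, 0, 0, 0, 0], [0, 0, 0, 0, 0, 0]]
  ],
  "fingers": 0.035,
  "squeeze": 5
}}

```text
time_s: 24.05
ee_pos: [0.4876, -0.1661, 0.0693]
eef_rot: [-1.842, 1.221, 0.18]
force: [0.0, -0.2, 0.4]
grip_width: 0.0349
```

Call:
{"op": "step_arm", "data": {
  "motion": [
    [[-0.01, 0, 0, 0, 0, 0], [-0.02, 0, 0, 0, 0, 0], [-0.03, 0, 0, 0, 0, 0], [-0.03, 0, 0, 0, 0, 0], [-0.03, 0, 0, 0, 0, 0], [-0.02, 0, 0, 0, 0, 0], [0, 0, 0, 0, 0, 0], [0, 0, 0, 0, 0, 0]]
  ]
}}

```text
time_s: 25.05
ee_pos: [0.4403, -0.1745, 0.2002]
eef_rot: [-1.841, 1.222, 0.181]
force: [0.7, -0.1, -0.6]
grip_width: 0.0351
```

Run:
```python
from sel import *
o=get_obs(); c=camera('wrist'); save('w16.png',c); s=camera('scene'); print(o['ee_pos'],o['force'].round(2),o['grip_width'])
k=cv2.resize(s['pixels'][250:370,340:470],None,fx=4,fy=4,interpolation=cv2.INTER_CUBIC); cv2.imwrite('pics/s16.png',k[:,:,::-1])
A=proj(c,C+.034*N,o);a=np.radians(165);B=proj(c,C+.034*N+.027*(np.cos(a)*YR+np.sin(a)*U),o);G=proj(c,C+.0366*(np.cos(a)*YR+np.sin(a)*U),o);print(A,B,G)
```

```text
[ 0.44027384 -0.17448133  0.20022509] [ 0.68 -0.06 -0.56] 0.035114176784570614
(np.float64(317.58428224101954), np.float64(232.9434312426838)) (np.float64(317.87756551598363), np.float64(197.93246411520147)) (np.float64(318.12227758179324), np.float64(179.48479714340462))
```

View pics/w16.png

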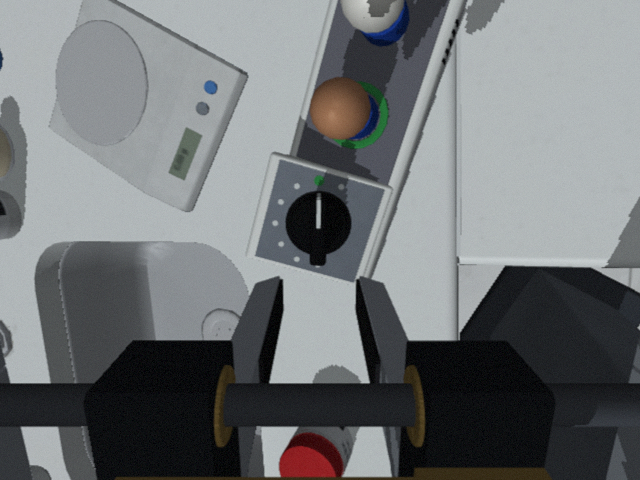

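View pics/s16.png

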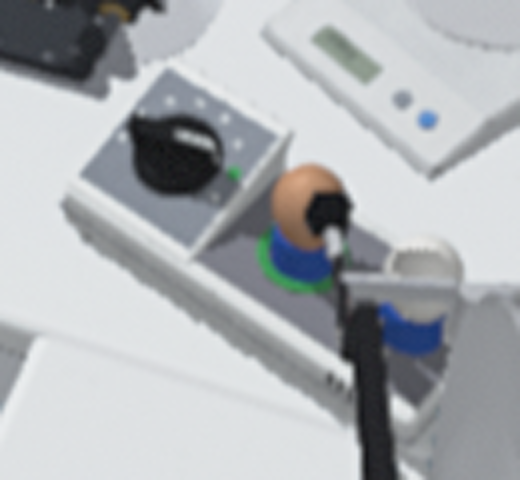

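The pointer line (col 319, rows 193–228) points at the green mark (319,181). The brown egg stands in the green-collared cup and the white egg is in place. One last numeric check, then I'll hand in.

Run:
```python
from sel import *
o=get_obs(); c=camera('wrist'); t=camera('top'); s=camera('scene')
m,st,cc=blob(c['pixels'],(3,80,30),(20,255,255),(290,60,390,150)); 
m,s2,c2=blob(s['pixels'],(3,70,30),(20,255,255),(400,285,435,320)); print(s2)
e=(st[0]+(st[2]-1)/2,st[1]+(st[3]-1)/2)
print('egg wrist',plane(c,*e,.088,o),'tri',tri([ray(c,*e,o),ray(s,*c2)]))
m,st,cc=blob(t['pixels'],(0,120,60),(8,255,255),(300,250,350,290)); print('lid',plane(t,*cc,.055))
print('joint_vel',np.abs(o['joint_vel']).max(), o['time_s']); print(ticket.hand_in())
```

```text
[408 292  17  20 192]
egg wrist [ 0.50653159 -0.25670354  0.088     ] tri (array([ 0.50102438, -0.25528185,  0.09751334]), [np.float64(0.002617885431641353), np.float64(0.002617885431641481)])
lid [0.39196177 0.05848962 0.055     ]
joint_vel 0.0030888575123645253 25.15
the job is handed in; nothing more can be done
None
```

I set the brown egg in the green-collared cup, pointed end down. It touched down with about 5 N, and I let it go. Then I gripped the selector and turned it clockwise click by click, from click 1 to the green mark. I opened the gripper, backed off along the axis and handed in at about 25 s; `hand_in` reported no verdict.

**Last checks that agreed:**
- **Pointer:** it points straight at the green mark in the wrist view, and the scene view shows it pointing towards the mark too.
- **Brown egg:** the wrist camera puts it about 1 mm from the cup centre measured earlier, and it looks upright.
- **Jar:** the lid measured within 0.1 mm of its starting position.
- **White egg:** it looks in place. I checked this by eye only, not by measurement.
- **Robot:** it was clear of everything when I handed in.

**Checks that disagreed:**
- **Wrist and scene cameras combined:** these gave the egg a position about 6 mm off sideways and 1 cm too high. A black handle partly covers the egg in the scene view, so I gave this little weight.
- **Wrist camera against the fixed cameras:** they differed by 2–4 mm on the egg and cup positions, so I took values in between.
- **First selector fit:** it assumed mark 0 lay exactly to the left and gave a rocker angle of 24°, which did not fit the other views. Spreading the marks evenly from −15° gave about 10° and matched everything else.

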